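Load a filter cube through the dust flap

TASK

Put the filter cube with the green window away in the filter magazine: push it base first through the sprung two-leaf flap and gently on down the sloping bay until it sits fully home against the stop and both flap leaves have sprung shut behind it. Leave the other things on the desk where they are.

Things in the scene. Friction and masses are not known exactly. Their poses are not given: they have to be found in the camera images.
- green_cube: Filter cube to load: black block, round green window on its -x face. Solid part x -18 to +16, y -20 to +20, z 0 to 36 mm; overall 39x40x37. Origin: centre of its base, z up out of its top. About 90 g. Starts standing on its base. Which way the window faces in the bay does not matter.
- orange_cube: Like the green cube but with an orange window; leave it where it stands. Same origin and axes.
- magazine: Fixed filter magazine: a white square tube (the bay, 5 mm walls) with a black-rimmed mouth, sloping down away from the mouth, on a dark base plate 154x112x12 mm. Origin on the desk straight below the flap centre; +x level in the loading direction, +y to the left looking in. Never press the cube against it with more than 40 N.
- port (a point): Centre of the shut flap, 100 mm above the desk. Axes: +x down the bay (55 degrees below level, so a tool pointing along it leans 35 degrees from vertical), +y level across to the left, +z towards the roof. Inside, the bay is 58 mm wide (y) and 44 mm high (z). The rim round the mouth is up to 9 mm wide, its front at x = -5 mm.
- stop (a point): Middle of the bay's lower end at the face of the black rubber stop, 72 mm down the bay from port; same axes. The stop is a strip 44 mm wide and 10 mm high, 5 mm nearer the floor than this point, sprung: it gives up to 5 mm at 4 N/mm. The cube is home when its base lies on it (top then 36 mm past the port). From 32 to 48 mm past the port side guides narrow the bay to 46 mm.
- flap_l (a joint): Left of the two orange flap leaves (each 28 mm wide, 41 high, 3 thick; hinged at the side walls): hinge at +y. Rad: 0 shut, grows as it swings inward (the only way), at most 1.45. Springs shut with 0.2 to 0.5 N at its edge. Wide open, the leaves leave about 49 mm between them.
- flap_r (a joint): Right flap leaf, hinge at -y, likewise: 0 shut, up to 1.45 rad inward. The leaves lightly hold a cube let go with its base 17 mm or more past the port (less, and they may spit it out; now and then it slides on home). Pushed on (1 to 5 N) until its top is over 30 mm past the port, it comes free in the slippery bay. They close once the tool is out.
- timer: White bench timer 41x68x50 mm, a bystander; origin at the centre of its underside.
- dish: Clear round culture dish, 62 mm wide and 14 mm high, a bystander; origin at the centre of its underside.
- mouse: Black computer mouse 112x62x40 mm, a bystander; origin at the centre of its underside.
Mind the look-alikes: they are no part of the job. What is shaped like the green_cube but red is not meant.

How it is judged (in metres and radians):
On the way, in this order (a step that is already met when the one before it is completed fails the run):
1. the green cube, base first in the mouth, holds both flap leaves open (x of green_cube in the frame of port above 0.008 m and distance between green_cube and port below 0.06 m and value of joint each of flap_l, flap_r above 0.35 rad), for 0.1 s.
2. the green cube sits with its base on the stop (x of green_cube in the frame of port above 0.068 m and distance between green_cube and stop below 0.016 m), for 0.1 s.
At the end, for the whole second after the job is handed in: The green-window cube rests in the bay with its base no more than 4 mm off the rubber stop (and within 16 mm of the stop point), at rest, and both flap leaves are shut to within 0.12 rad (all of step 2 and value of joint each of flap_l, flap_r below 0.12 rad and linear speed of green_cube below 0.02 m/s); the robot touches nothing.
It fails at once if the cube is forced against the magazine with more than 40 N (contact force between green_cube and magazine above 40 N).
It fails at once if the orange cube is moved more than 25 mm (distance of orange_cube from where it was at the start of the episode above 0.025 m).
It fails at once if the timer is moved more than 25 mm (distance of timer from where it was at the start of the episode above 0.025 m).
It fails at once if the dish is moved more than 25 mm (distance of dish from where it was at the start of the episode above 0.025 m).
It fails at once if the mouse is moved more than 25 mm (distance of mouse from where it was at the start of the episode above 0.025 m).
It also fails if it takes over 51 s, if anything falls off the work surface, if the arm or the gripper's body presses on something with over 40 N, if the wrist force passes 120 N, or if a joint passes its speed limit or range.

ROBOT

A 7-joint arm with a two-finger parallel gripper is mounted at the origin on a cart in front of the work surface, level with it; the furniture and walls round the work are solid. World frame = base frame: x ahead of the robot, y to its left, z up, the work surface at z = 0. Lengths are in mm, angles in rad, forces in N, time in s.
With the tool pointing down it reaches from about 350 to 900 mm from the base axis. Payload 8.1 kg.
Tool frame: the origin (TCP) lies midway between the tips of the shut fingers; the grasp point (between the pads) lies 19 mm behind it; z points along the fingers, y is the direction in which the jaws open and shut (so a half turn about z gives the same grasp; the last joint's range is limited). The gripper opens to 85 mm and grips with 20 to 120 N. Pads are 22 mm wide; open, the fingers measure 114 mm over their backs; the gripper's body (76 mm by 85 mm) begins 54 mm behind the grasp point. The pads swing forward as they close: fully open they stand 13 mm farther back than shut.
Start: joints at [-1.381, 0.434, 0.025, 1.573, -0.012, 1.134, -0.075], TCP at [180.424, 598.405, 231.323] pointing down, gripper open.
Joint ranges: [-2.62, 2.62], [-0.44, 2.09], [-1.27, 1.32], [0.08, 2.57], [-1.32, 4.46], [0.12, 2], [-2.74, 2.74]. Speed limits (rad/s): [2.22, 2.22, 3.01, 3.01, 3.14, 3.14, 3.14].

INTERFACE

Orientations are given as a 3x3 rotation matrix whose columns are the frame's x, y, z axes.
In Python, from station import readout, vision, manip gives the robot as it stands.
- The arm moves only by the shell command python3 -m pendant 'ROWS'. ROWS is JSON, a list of rows, each an object with "travel": the shift along the tool's x, y, z in cm, a list of three; "rot": the turn, a rotation vector about the tool's x, y, z in degrees, a list of three; "gripper": the closure, from 0 (fully open) to 1 (shut). In form: [{"travel": [x, y, z], "rot": [wx, wy, wz], "gripper": gripper}, ...]. A call has 1 to 5 rows; each row shifts and turns the commanded pose from where the row before left it, along the tool's axes as they then stand; what a row does not reach is not made up. A row lasts 1/12 s, in which the tool goes at most 41.7 mm and 7.16 degrees, less where a joint would pass 70% of its speed; a pose out of reach is approached as far as the arm can. A call is refused whole if a number of a shift passes 4.17 or a number of a turn 7.16, either way. A call with a gripper value outside its range is refused whole. The fingers move at their own pace and stop on an object; the grip force is fixed at half the most. Time passes only in rows, so rows that do not move let the fingers close. It gives the time, the measured TCP pose, the force and the opening at its end, in the units of the state.
- readout.observe(): the state, without advancing time (a new reading comes with each control period).
- vision.grab_frame(name): name is "scene" or "top"; returns (picture, depth): 480x640x3 uint8, red, green, blue; 480x640 float32, mm along the optical axis (not along the pixel's ray), 0 where there is no reading.
- vision.calibration(name): a dict with "vfov" (degrees; the focal length in pixels is half the picture's height over the tangent of half this angle, whatever the lens; pixels are square), "cx", "cy" (the principal point, pixels), "k1" (the pictures are not rectified: a ray, as slopes to the right and down, at radius r is drawn at 1 + k1 r^2 times it, then the intrinsics apply), "rvec" (rotation vector, rad) and "tvec" (3), from world to camera coordinates, as OpenCV has them. Camera axes: x right, y down, z forward; pixel columns grow to the right and rows downward; lengths in mm; the calibration is good to about 2 mm. A picture is of the moment at which its call begins. calibration takes no time and is no camera call.
- manip.finish_job(): hands the job in, once; it reports no verdict.
The state is a dict: "time_s": time; "joint_positions": joint angles; "joint_velocities": joint speeds; "tau": joint torques, N m; "tool_pos": TCP position; "eef_rot": TCP orientation; "ft_force": force on the tool from outside, world axes, zero at the start; "wrist_torque": the same for the moment, N m; "opening": finger opening in mm.
Only numpy, scipy, OpenCV 4.12 (cv2) and the standard library are available. Lean on these libraries where they do the work, as an engineer would, in place of code of your own. Each camera call takes 0.05 s, during which the arm holds its last target.

## Working session

There is one attempt and no reset: what is moved stays moved. The work goes in short steps, Python scripts to look and compute and a shell command to move; the robot and the scene stay as the last step left them, time stands still between calls to the robot, and variables do not carry over. Pictures are saved under pics/ and viewed, and the job is handed in when it is done.

```bash
ls; mkdir -p pics; cat > h.py <<'E'
import numpy as np, cv2
from station import readout, vision, manip
def cal(n):
    c=vision.calibration(n); f=240/np.tan(np.radians(c['vfov']/2))
    K=np.array([[f,0,c['cx']],[0,f,c['cy']],[0,0,1.]]); R=cv2.Rodrigues(np.array(c['rvec'],float))[0]
    return K,np.array([c['k1'],0,0,0.]),R,np.array(c['tvec'],float).ravel()
def slopes(n,uv):
    K,d,R,t=cal(n); return cv2.undistortPoints(np.array(uv,float).reshape(-1,1,2),K,d).reshape(-1,2)
def plane(n,uv,z):
    K,d,R,t=cal(n); s=slopes(n,uv); r=np.c_[s,np.ones(len(s))]@R; c=-R.T@t
    return c+r*((z-c[2])/r[:,2])[:,None]
def pts(n,uv,dep):
    K,d,R,t=cal(n); s=slopes(n,uv); p=np.c_[s,np.ones(len(s))]*np.array(dep).reshape(-1,1)
    return (p-t)@R
def cloud(n,dep):
    v,u=np.mgrid[0:480,0:640]; return pts(n,np.c_[u.ravel(),v.ravel()],dep.ravel()).reshape(480,640,3)
def proj(n,P):
    K,d,R,t=cal(n); return cv2.projectPoints(np.array(P,float).reshape(-1,3),cv2.Rodrigues(R)[0],t,K,d)[0].reshape(-1,2)
def save(n,f):
    im,dep=vision.grab_frame(n); cv2.imwrite(f'pics/{f}.png',im[:,:,::-1]); np.savez(f'pics/{f}.npz',im=im,d=dep); return im,dep
E
python3 - <<'E'
from h import *
for n in('scene','top'): save(n,n+'0'); print(n,vision.calibration(n))
print(readout.observe())
E
```

```text
pics
scene {'vfov': 56.10215726011916, 'cx': 321.6487376518972, 'cy': 241.43868544881127, 'k1': -0.07058309725140662, 'rvec': array([ 2.0424156 , -1.08550694,  0.52136879]), 'tvec': array([-295.62371739,  378.21612792,  743.99279779])}
top {'vfov': 54.336515395549625, 'cx': 322.963344386218, 'cy': 242.13094960176434, 'k1': -0.0916726474539967, 'rvec': array([ 2.13945974, -2.12331322,  0.22748848]), 'tvec': array([   2.26084043,  566.84022791, 1071.43427363])}
{'time_s': 0.1, 'joint_positions': array([-1.3805609 ,  0.43520284,  0.02497727,  1.57398687, -0.01164126,
        1.13400621, -0.07509371]), 'joint_velocities': array([ 0.0010909 , -0.00095146, -0.00052579, -0.00072338, -0.00022163,
        0.00047035,  0.00023495]), 'tau': array([ 2.19785790e-03, -6.71751380e+01,  1.02752566e+00, -3.16906571e+01,
        1.57111912e-02,  7.17445815e-03,  4.37106632e-05]), 'tool_pos': array([180.32693187, 597.9520618 , 230.58114804]), 'eef_rot': array([[-9.57405070e-01,  2.88748030e-01, -3.26511956e-04],
       [ 2.88748198e-01,  9.57404021e-01, -1.42104967e-03],
       [-9.77214321e-05, -1.45479989e-03, -9.99998937e-01]]), 'ft_force': array([1.22848676, 0.34271713, 0.22541918]), 'wrist_torque': array([ 0.01117789, -0.02879939,  0.01768075]), 'opening': 85.1472489317412}
```

View pics/scene0.png

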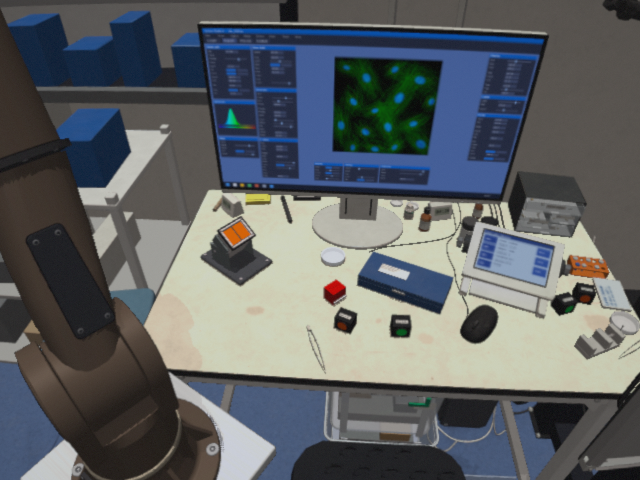

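View pics/top0.png

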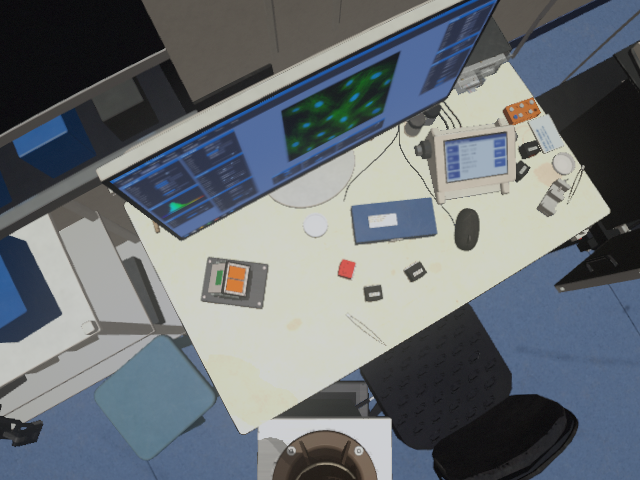

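```bash
python3 - <<'E'
from h import *
for n in('scene','top'):
    print(n,proj(n,[[0,0,0],[500,0,0],[0,500,0],[180,598,231],[500,-500,0]]).round())
s=np.load('pics/scene0.npz');t=np.load('pics/top0.npz')
for n,z,P in(('scene',s,[(400,326),(345,320),(335,292),(565,303),(585,293),(235,235),(332,257),(480,322)]),('top',t,[(416,271),(373,293),(346,269),(530,149),(522,170),(315,225),(467,229),(236,280),(560,160)])):
    C=cloud(n,z['d'])
    for u,v in P: print(n,u,v,C[v,u].round(),plane(n,[(u,v)],36).round())
def cr(z,x,y,w,h,k): return cv2.resize(z['im'][y:y+h,x:x+w,::-1],(w*k,h*k),interpolation=cv2.INTER_CUBIC)
cv2.imwrite('pics/c1.png',np.vstack([cr(s,310,270,130,75,6),]))
cv2.imwrite('pics/c2.png',cr(s,540,270,100,75,7))
cv2.imwrite('pics/c3.png',cr(t,330,250,100,60,7))
cv2.imwrite('pics/c4.png',cr(s,190,205,100,85,7))
cv2.imwrite('pics/c5.png',cr(t,190,245,90,75,8))
E
```

```text
scene [[148. 464.]
 [314. 290.]
 [  1. 331.]
 [ 12. 193.]
 [527. 394.]]
top [[324. 483.]
 [325. 273.]
 [114. 479.]
 [ 23. 416.]
 [520. 274.]]
scene 400 326 [ 487. -227.   35.] [[ 486. -227.   36.]]
scene 345 320 [ 435. -123.   37.] [[ 436. -123.   36.]]
scene 335 292 [492. -62.  37.] [[493. -61.  36.]]
scene 565 303 [ 751. -509.   37.] [[ 752. -509.   36.]]
scene 585 293 [ 811. -543.   36.] [[ 812. -543.   36.]]
scene 235 235 [465. 205.  99.] [[520. 265.  36.]]
scene 332 257 [610.  22.  15.] [[589.   9.  36.]]
scene 480 322 [ 592. -364.   34.] [[ 591. -365.   36.]]
top 416 271 [ 500. -221.   39.] [[ 501. -221.   36.]]
top 373 293 [ 447. -115.   38.] [[ 447. -115.   36.]]
top 346 269 [505. -50.  36.] [[505. -50.  36.]]
top 530 149 [ 825. -537.   37.] [[ 825. -538.   36.]]
top 522 170 [ 766. -510.   37.] [[ 766. -510.   36.]]
top 315 225 [618.  26.  16.] [[613.  26.  36.]]
top 467 229 [ 607. -353.   38.] [[ 607. -354.   36.]]
top 236 280 [469. 205.  96.] [[475. 215.  36.]]
top 560 160 [ 806. -632.   14.] [[ 797. -619.   36.]]
```

View pics/c1.png

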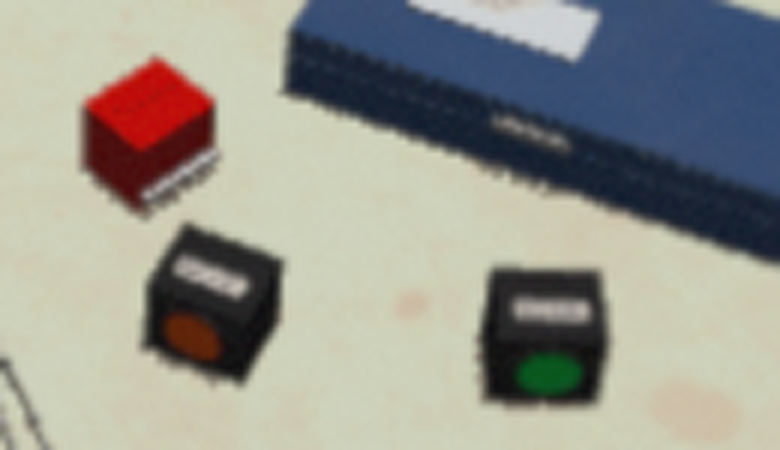

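View pics/c2.png

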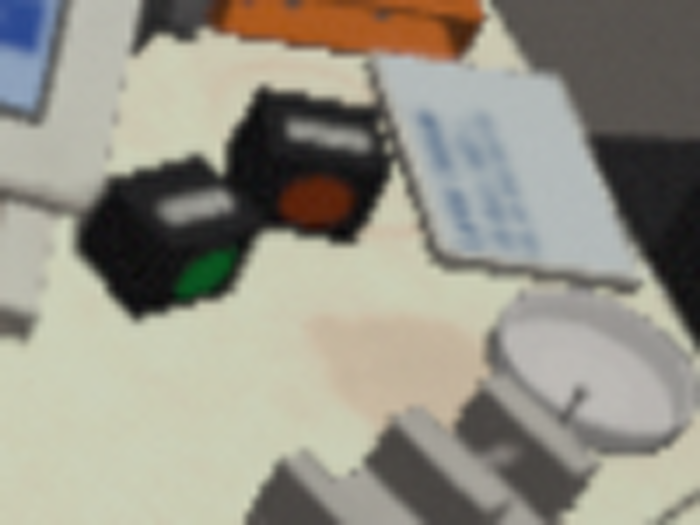

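View pics/c3.png

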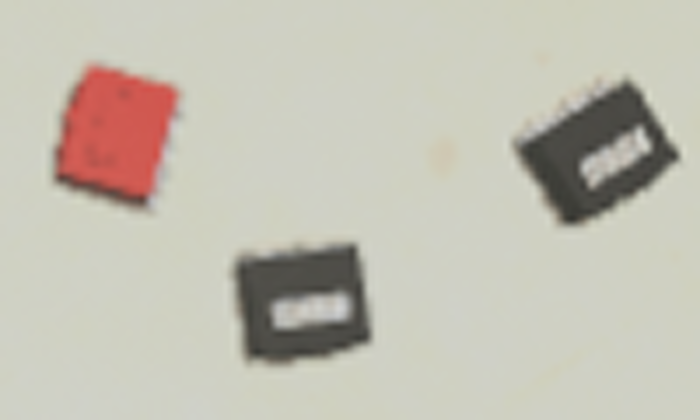

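View pics/c4.png

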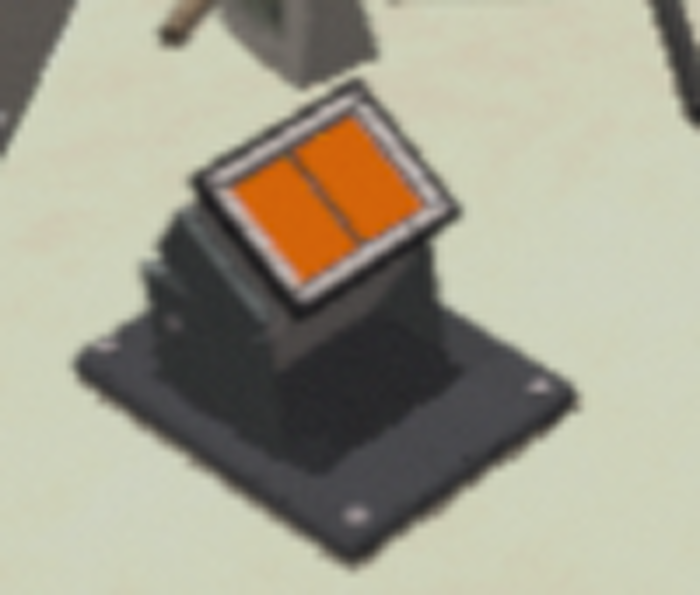

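View pics/c5.png

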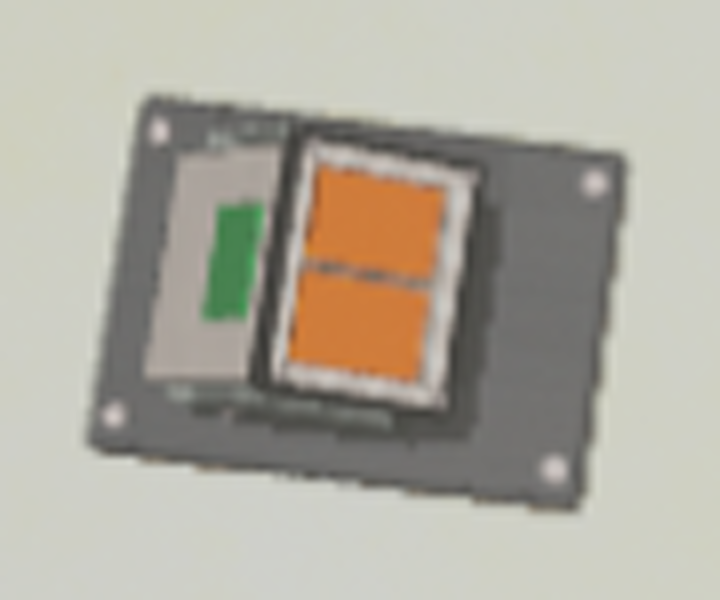

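Candidates that could be the green cube, as scene / top pixels:
- Near green-window block: (400,326) / (416,271).
- Far green-window block: (565,303) / (522,170). It is about 910 mm out, so beyond reach; it is scenery.
- Orange-window blocks: (345,320) and (585,293).
- Red block: (335,292).

I choose the near green one at (400,326). The crop shows a black block with a round green window on its front face. The magazine mouth is at scene (235,235) / top (236,280) and faces right, so loading is towards world +y.

```bash
cat > m.py <<'E'
from h import *
def tri(uvs,uvt):
    Ps=[];x=[]
    for n,uv in(('scene',uvs),('top',uvt)):
        K,d,R,t=cal(n); Ps.append(np.c_[R,t]); x.append(slopes(n,uv).T)
    X=cv2.triangulatePoints(Ps[0],Ps[1],x[0],x[1]); return (X[:3]/X[3]).T
def quad(mask,pick):
    c,_=cv2.findContours(mask.astype(np.uint8),cv2.RETR_EXTERNAL,cv2.CHAIN_APPROX_NONE)
    c=[k for k in c if cv2.contourArea(cv2.convexHull(k))>25]
    c=min(c,key=lambda k:np.hypot(*(k.reshape(-1,2).mean(0)-pick)))
    return c.reshape(-1,2)
E
python3 - <<'E'
from m import *
s=np.load('pics/scene0.npz');t=np.load('pics/top0.npz')
R={}
for n,z,box in(('scene',s,(190,205,290,290)),('top',t,(205,250,270,320))):
    im=z['im'].astype(int); r,g,b=im[...,0],im[...,1],im[...,2]
    m=(r>150)&(r-b>90)&(r-g>40); M=np.zeros_like(m);x0,y0,x1,y1=box;M[y0:y1,x0:x1]=m[y0:y1,x0:x1]
    M=cv2.morphologyEx(M.astype(np.uint8),cv2.MORPH_CLOSE,np.ones((5,5)))
    v,u=np.nonzero(M); C=cloud(n,z['d'])[v,u]; 
    c=C.mean(0); U,S,V=np.linalg.svd(C-c); nn=V[2]*np.sign(V[2,2])
    rect=cv2.minAreaRect(np.c_[u,v].astype(np.float32)); print(n,M.sum(),'centroid px',u.mean(),v.mean(),'c',c.round(1),'n',nn.round(3),S.round(1),rect)
    R[n]=(u.mean(),v.mean())
    q=quad(M,(u.mean(),v.mean())); print(cv2.approxPolyDP(q,4,True).reshape(-1,2).tolist())
print('tri',tri([R['scene']],[R['top']]))
# base plate
for n,z,box in(('scene',s,(190,205,290,290)),('top',t,(190,245,280,320))):
    C=cloud(n,z['d']);x0,y0,x1,y1=box;sub=C[y0:y1,x0:x1].reshape(-1,3);lum=z['im'][y0:y1,x0:x1].max(2).ravel()
    k=(abs(sub[:,2]-12)<5)&(lum<130); P=sub[k][:,:2].astype(np.float32); rc=cv2.minAreaRect(P); print(n,k.sum(),rc,np.median(sub[k][:,2]))
    k=(abs(sub[:,2])<4)&(lum>150); print('desk z',np.median(sub[k][:,2]))
# cubes
for n,z,pk in(('scene',s,(400,326)),('top',t,(416,271)),('scene',s,(345,320)),('top',t,(373,293))):
    C=cloud(n,z['d']);d=np.hypot(*(C[...,:2]-plane(n,[pk],36)[0,:2]).transpose(2,0,1))
    k=(abs(C[...,2]-36)<4)&(d<45); P=C[k]; print(n,k.sum(),cv2.minAreaRect(P[:,:2].astype(np.float32)),np.median(P[:,2]), P[:,:2].mean(0).round(1))
E
```

```text
scene 335 centroid px 236.1820895522388 232.92835820895522 c [467.2 201.9 105.3] n [0.192 0.618 0.763] [1899.3  256.7  203.5] ((236.2307586669922, 232.84613037109375), (16.641006469726562, 21.0786075592041), 56.3099365234375)
[[240, 222], [223, 232], [232, 244], [249, 234]]
top 380 centroid px 235.17894736842106 278.87368421052633 c [470.6 205.8 104.4] n [0.073 0.983 0.166] [1549.9  305.   199.7] ((235.33999633789062, 278.6199645996094), (16.12203598022461, 24.324472427368164), 8.130102157592773)
[[230, 266], [226, 289], [241, 291], [244, 269]]
tri [[471.01463162 206.32460032 100.72063714]]
scene 1344 ((541.82861328125, 254.1477813720703), (328.9656982421875, 225.5288543701172), 33.51546859741211) 12.276648929784564
desk z 0.6201540623717313
top 1299 ((472.6783752441406, 222.97296142578125), (152.58462524414062, 110.10236358642578), 83.83184814453125) 12.409905824052036
desk z 0.47490892535395723
scene 258 ((499.17327880859375, -223.48895263671875), (37.279991149902344, 39.90713119506836), 30.72135353088379) 36.12752102283176 [ 499.2 -223.7]
top 205 ((500.7940368652344, -222.1709747314453), (33.579307556152344, 40.312129974365234), 30.79807472229004) 36.608935335869376 [ 501.1 -221.3]
scene 252 ((446.33782958984375, -116.4186019897461), (37.520477294921875, 40.80034255981445), 7.4200639724731445) 36.40234542644742 [ 445.8 -117.2]
top 203 ((447.83184814453125, -115.69884490966797), (33.195919036865234, 40.136722564697266), 9.01154613494873) 36.67911123207203 [ 447.5 -115.7]
```

```bash
cat >> m.py <<'E'
from scipy.spatial.transform import Rotation as Ro
def Rt(yaw,tilt=0): # yaw of tool y (deg) tool down, then tilt about tool y
    a=np.radians(yaw); y=np.array([np.cos(a),np.sin(a),0]); z=np.array([0,0,-1.]); R=np.c_[np.cross(y,z),y,z]
    return R@Ro.from_euler('y',tilt,degrees=True).as_matrix()
def go(p,R=None):
    o=readout.observe(); E=np.array(o['eef_rot']); d=E.T@(np.array(p)-o['tool_pos'])/10
    print('t',round(o['time_s'],2),'tcp',o['tool_pos'].round(1),'z',E[:,2].round(3),'F',o['ft_force'].round(1),'open',round(o['opening'],1)); print('travel cm',d.round(2), 'mag',np.linalg.norm(d).round(2))
    if R is not None: print('rot deg',np.degrees(Ro.from_matrix(E.T@R).as_rotvec()).round(2))
E
python3 -c "
from m import *
go([500.5,-222,120],Rt(-59.25)); go([330,188,231])"
```

```text
t 0.1 tcp [180.3 598.  230.6] z [-0.    -0.001 -1.   ] F [1.2 0.3 0.2] open 85.1
travel cm [-54.33 -69.24  11.16] mag 88.72
rot deg [-4.0000e-02  1.0000e-01  1.3247e+02]
t 0.1 tcp [180.3 598.  230.6] z [-0.    -0.001 -1.   ] F [1.2 0.3 0.2] open 85.1
travel cm [-2.617e+01 -3.493e+01  1.000e-02] mag 43.64
```

```bash
python3 -m pendant '[{"travel":[-1.2,-1.6,0],"rot":[0,0,0],"gripper":0},{"travel":[-2.3,-3.1,0],"rot":[0,0,0],"gripper":0},{"travel":[-2.3,-3.1,0],"rot":[0,0,0],"gripper":0},{"travel":[-2.3,-3.1,0],"rot":[0,0,0],"gripper":0},{"travel":[-2.3,-3.1,0],"rot":[0,0,0],"gripper":0}]'; python3 -c "
from m import *
go([500.5,-222,120],Rt(-59.25)); go([330,188,231])"
```

```text
time_s: 0.52
tool_pos: [239.8, 432.3, 230.9]
eef_rot: [[-0.957, 0.288, -0.0], [0.288, 0.957, -0.001], [0.0, -0.001, -1.0]]
ft_force: [1.8, -0.3, 1.7]
opening: 85.4
t 0.52 tcp [239.8 432.3 230.9] z [-0.    -0.001 -1.   ] F [ 1.8 -0.3  1.7] open 85.4
travel cm [-43.84 -55.12  11.13] mag 71.3
rot deg [-2.0000e-02  5.0000e-02  1.3248e+02]
t 0.52 tcp [239.8 432.3 230.9] z [-0.    -0.001 -1.   ] F [ 1.8 -0.3  1.7] open 85.4
travel cm [-15.69 -20.79   0.  ] mag 26.05
```

```bash
python3 -m pendant '[{"travel":[-2.4,-3.1,0],"rot":[0,0,0],"gripper":0},{"travel":[-2.4,-3.1,0],"rot":[0,0,0],"gripper":0},{"travel":[-2.4,-3.1,0],"rot":[0,0,0],"gripper":0},{"travel":[-2.4,-3.1,0],"rot":[0,0,0],"gripper":0},{"travel":[-2.4,-3.1,0],"rot":[0,0,0],"gripper":0}]'; python3 -m pendant '[{"travel":[-2.4,-3.1,0],"rot":[0,0,0],"gripper":0},{"travel":[-2.4,-3.1,0],"rot":[0,0,0],"gripper":0},{"travel":[-2.4,-3.1,0],"rot":[0,0,0],"gripper":0},{"travel":[-2.4,-3.1,0],"rot":[0,0,0],"gripper":0},{"travel":[-2.4,-3.1,0],"rot":[0,0,0],"gripper":0}]'; python3 -c "
from m import *
go([500.5,-222,120],Rt(-59.25)); print(readout.observe()['joint_positions'])"
```

```text
time_s: 0.93
tool_pos: [309.8, 249.3, 231.2]
eef_rot: [[-0.957, 0.289, -0.0], [0.289, 0.957, 0.0], [0.0, -0.0, -1.0]]
ft_force: [1.0, -0.4, 0.3]
opening: 85.2
time_s: 1.35
tool_pos: [379.8, 66.3, 231.4]
eef_rot: [[-0.957, 0.289, 0.0], [0.289, 0.957, 0.0], [-0.0, 0.0, -1.0]]
ft_force: [1.4, 0.7, -1.0]
opening: 85.6
t 1.35 tcp [379.8  66.3 231.4] z [ 0.  0. -1.] F [ 1.4  0.7 -1. ] open 85.6
travel cm [-19.87 -24.12  11.13] mag 33.17
rot deg [ 2.0000e-02 -3.0000e-02  1.3248e+02]
[-0.70626512  0.01771594  0.40899111  2.12939089 -0.00880647  0.99566945
  0.98550157]
```

```bash
python3 -m pendant '[{"travel":[-2.3,-2.9,0],"rot":[0,0,0],"gripper":0},{"travel":[-2.3,-2.9,0],"rot":[0,0,0],"gripper":0},{"travel":[-2.3,-2.9,0],"rot":[0,0,0],"gripper":0},{"travel":[-2.3,-2.9,0],"rot":[0,0,0],"gripper":0},{"travel":[0,0,0],"rot":[0,0,7],"gripper":0}]'; python3 -m pendant '[{"travel":[0,0,0],"rot":[0,0,7],"gripper":0},{"travel":[0,0,0],"rot":[0,0,7],"gripper":0},{"travel":[0,0,0],"rot":[0,0,7],"gripper":0},{"travel":[0,0,0],"rot":[0,0,7],"gripper":0},{"travel":[0,0,0],"rot":[0,0,7],"gripper":0}]'; python3 -c "
from m import *
go([500.5,-222,120],Rt(-59.25)); print(readout.observe()['joint_positions'])"
```

```text
time_s: 1.77
tool_pos: [436.0, -76.3, 231.8]
eef_rot: [[-0.917, 0.398, 0.002], [0.398, 0.917, -0.003], [-0.003, -0.002, -1.0]]
ft_force: [-0.2, -1.0, -0.1]
opening: 85.1
time_s: 2.18
tool_pos: [434.2, -69.4, 231.1]
eef_rot: [[-0.513, 0.858, -0.001], [0.858, 0.513, 0.0], [0.0, -0.0, -1.0]]
ft_force: [0.2, 0.2, -0.1]
opening: 85.5
t 2.18 tcp [434.2 -69.4 231.1] z [-0.001  0.    -1.   ] F [ 0.2  0.2 -0.1] open 85.5
travel cm [-16.51  -2.13  11.11] mag 20.01
rot deg [-3.000e-02  1.000e-02  9.011e+01]
[-0.55591952  0.12946266  0.67472014  2.03783004 -0.0956496   1.00506694
  0.70479606]
```

```bash
python3 -m pendant '[{"travel":[0,0,0],"rot":[0,0,7],"gripper":0},{"travel":[0,0,0],"rot":[0,0,7],"gripper":0},{"travel":[0,0,0],"rot":[0,0,7],"gripper":0},{"travel":[0,0,0],"rot":[0,0,7],"gripper":0},{"travel":[0,0,0],"rot":[0,0,7],"gripper":0}]'; python3 -m pendant '[{"travel":[0,0,0],"rot":[0,0,7],"gripper":0},{"travel":[0,0,0],"rot":[0,0,7],"gripper":0},{"travel":[0,0,0],"rot":[0,0,7],"gripper":0},{"travel":[0,0,0],"rot":[0,0,7],"gripper":0},{"travel":[0,0,0],"rot":[0,0,7],"gripper":0}]';  python3 -m pendant '[{"travel":[0,0,0],"rot":[0,0,7],"gripper":0},{"travel":[0,0,0],"rot":[0,0,7],"gripper":0},{"travel":[0,0,0],"rot":[0,0,6.1],"gripper":0}]'; python3 -c "
from m import *
go([500.5,-222,120],Rt(-59.25)); print(readout.observe()['joint_positions'])"
```

```text
time_s: 2.6
tool_pos: [434.2, -69.3, 231.1]
eef_rot: [[0.072, 0.997, -0.0], [0.997, -0.072, 0.0], [0.0, -0.0, -1.0]]
ft_force: [0.7, -0.1, 0.3]
opening: 85.2
time_s: 3.02
tool_pos: [434.2, -69.4, 231.1]
eef_rot: [[0.631, 0.776, -0.0], [0.776, -0.631, 0.0], [-0.0, -0.0, -1.0]]
ft_force: [-0.9, -0.3, -0.2]
opening: 85.2
time_s: 3.27
tool_pos: [434.2, -69.3, 231.1]
eef_rot: [[0.859, 0.511, -0.0], [0.511, -0.859, 0.0], [-0.0, -0.0, -1.0]]
ft_force: [-0.1, -0.4, -0.8]
opening: 85.2
t 3.27 tcp [434.2 -69.3 231.1] z [-0.  0. -1.] F [-0.1 -0.4 -0.8] open 85.2
travel cm [-2.11 16.52 11.11] mag 20.02
rot deg [-0.02  0.02  0.01]
[-0.74509154  0.14715115  0.90405314  2.04763562 -0.13678554  1.00725039
 -0.80679947]
```

```bash
python3 -m pendant '[{"travel":[-0.4,3.3,1.5],"rot":[0,0,0],"gripper":0},{"travel":[-0.4,3.3,1.5],"rot":[0,0,0],"gripper":0},{"travel":[-0.4,3.3,1.5],"rot":[0,0,0],"gripper":0},{"travel":[-0.4,3.3,1.5],"rot":[0,0,0],"gripper":0},{"travel":[-0.5,3.3,1.5],"rot":[0,0,0],"gripper":0}]'; python3 -m pendant '[{"travel":[0,0,3],"rot":[0,0,0],"gripper":0},{"travel":[0,0,2],"rot":[0,0,0],"gripper":0},{"travel":[0,0,0],"rot":[0,0,0],"gripper":0}]'; python3 -c "
from m import *
go([500.5,-222,24],Rt(-59.25)); print(readout.observe()['joint_positions'])
save('scene','s1');save('top','t1')
s=np.load('pics/s1.npz')['im'][270:370,330:470,::-1];cv2.imwrite('pics/s1c.png',cv2.resize(s,None,fx=5,fy=5))
s=np.load('pics/t1.npz')['im'][210:310,350:490,::-1];cv2.imwrite('pics/t1c.png',cv2.resize(s,None,fx=5,fy=5))"
```

```text
time_s: 3.68
tool_pos: [502.2, -222.5, 154.9]
eef_rot: [[0.856, 0.518, -0.001], [0.518, -0.856, 0.001], [-0.0, -0.001, -1.0]]
ft_force: [1.1, -0.4, 1.1]
opening: 85.6
time_s: 3.93
tool_pos: [499.2, -220.9, 102.5]
eef_rot: [[0.857, 0.516, -0.007], [0.516, -0.857, 0.002], [-0.005, -0.005, -1.0]]
ft_force: [-0.6, -0.3, 0.4]
opening: 85.6
t 3.93 tcp [ 499.2 -220.9  102.5] z [-0.007  0.002 -1.   ] F [-0.6 -0.3  0.4] open 85.6
travel cm [0.09 0.2  7.84] mag 7.85
rot deg [-0.27  0.27  0.3 ]
[-0.21067907  0.54794551  0.75734194  1.95070909 -0.49684112  0.84480999
 -0.21252091]
```

View pics/s1c.png

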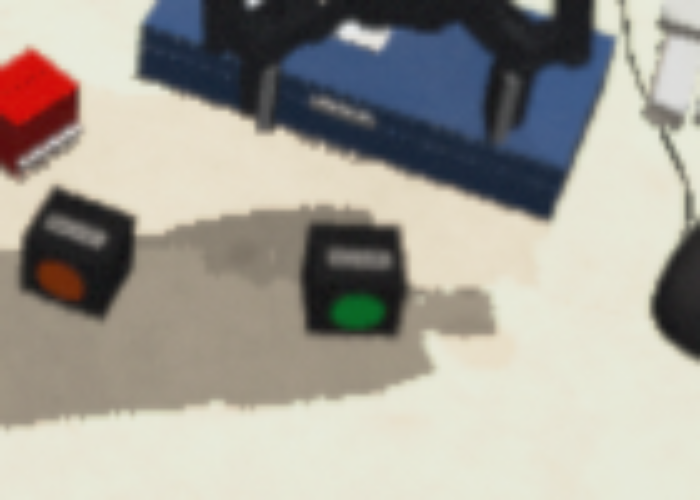

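View pics/t1c.png

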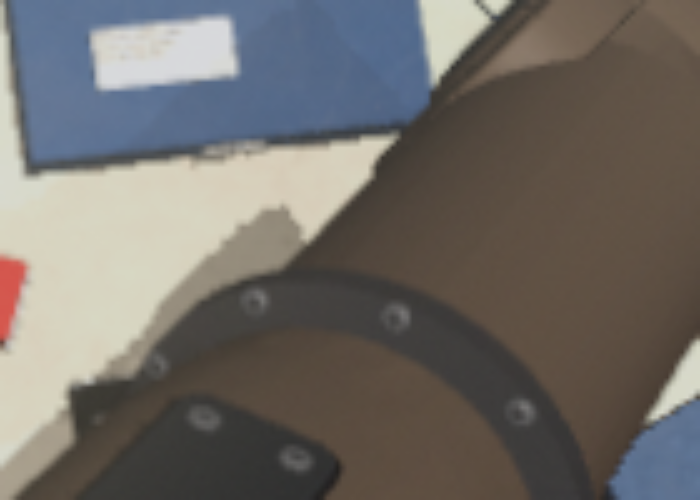

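The scene crop shows the open fingers above the cube at about (382,293) and (431,296), straddling it. The cube's window is at (401,332), undisturbed. The top view is blocked by the arm. I'll descend.

```bash
python3 -m pendant '[{"travel":[0.1,0.2,2.5],"rot":[-0.2,0.2,0.3],"gripper":0},{"travel":[0,0,2],"rot":[0,0,0],"gripper":0},{"travel":[0,0,1.2],"rot":[0,0,0],"gripper":0},{"travel":[0,0,0],"rot":[0,0,0],"gripper":0},{"travel":[0,0,0],"rot":[0,0,0],"gripper":0}]'; python3 -c "
from m import *
go([500.5,-222,24],Rt(-59.25))"
```

```text
time_s: 4.45
tool_pos: [504.2, -222.6, 50.2]
eef_rot: [[0.859, 0.513, 0.005], [0.513, -0.859, -0.001], [0.004, 0.004, -1.0]]
ft_force: [0.2, 0.5, -0.2]
opening: 85.4
t 4.45 tcp [ 504.2 -222.6   50.2] z [ 0.005 -0.001 -1.   ] F [ 0.2  0.5 -0.2] open 85.4
travel cm [-0.3  -0.25  2.62] mag 2.65
rot deg [ 0.21 -0.23  0.09]
```

```bash
python3 -m pendant '[{"travel":[0,0,0],"rot":[0,0,0],"gripper":0},{"travel":[0,0,0],"rot":[0,0,0],"gripper":0}]'; python3 -c "
from m import *
go([500.5,-222,24],Rt(-59.25))"
```

```text
time_s: 4.62
tool_pos: [504.7, -223.0, 50.7]
eef_rot: [[0.859, 0.513, 0.007], [0.513, -0.859, -0.002], [0.005, 0.005, -1.0]]
ft_force: [-0.1, 0.1, 0.6]
opening: 85.6
t 4.62 tcp [ 504.7 -223.    50.7] z [ 0.007 -0.002 -1.   ] F [-0.1  0.1  0.6] open 85.6
travel cm [-0.32 -0.32  2.66] mag 2.7
rot deg [ 0.29 -0.28  0.08]
```

```bash
python3 -m pendant '[{"travel":[-0.3,-0.3,1.3],"rot":[0.3,-0.3,0],"gripper":0},{"travel":[0,0,1.3],"rot":[0,0,0],"gripper":0},{"travel":[0,0,0],"rot":[0,0,0],"gripper":0},{"travel":[0,0,0],"rot":[0,0,0],"gripper":0},{"travel":[0,0,0],"rot":[0,0,0],"gripper":0}]'; python3 -c "
from m import *
go([500.5,-222,24],Rt(-59.25))"
```

```text
time_s: 5.03
tool_pos: [499.5, -221.8, 23.0]
eef_rot: [[0.859, 0.512, -0.003], [0.512, -0.859, 0.001], [-0.002, -0.002, -1.0]]
ft_force: [-0.7, -0.2, 0.7]
opening: 85.3
t 5.03 tcp [ 499.5 -221.8   23. ] z [-0.003  0.001 -1.   ] F [-0.7 -0.2  0.7] open 85.3
travel cm [ 0.08  0.07 -0.1 ] mag 0.14
rot deg [-0.12  0.13  0.05]
```

```bash
python3 -m pendant '[{"travel":[0,0,0],"rot":[0,0,0],"gripper":1},{"travel":[0,0,0],"rot":[0,0,0],"gripper":1},{"travel":[0,0,0],"rot":[0,0,0],"gripper":1},{"travel":[0,0,0],"rot":[0,0,0],"gripper":1},{"travel":[0,0,0],"rot":[0,0,0],"gripper":1}]'; python3 -m pendant '[{"travel":[0,0,0],"rot":[0,0,0],"gripper":1},{"travel":[0,0,0],"rot":[0,0,0],"gripper":1},{"travel":[0,0,0],"rot":[0,0,0],"gripper":1}]';python3 -c "
from m import *
go([499.6,-222,24],Rt(-59.25))
save('scene','s2')
s=np.load('pics/s2.npz')['im'][270:370,330:470,::-1];cv2.imwrite('pics/s2c.png',cv2.resize(s,None,fx=5,fy=5))"
```

```text
time_s: 5.45
tool_pos: [500.0, -221.8, 23.9]
eef_rot: [[0.859, 0.512, -0.002], [0.512, -0.859, 0.001], [-0.001, -0.001, -1.0]]
ft_force: [-1.3, 1.4, 7.3]
opening: 38.3
time_s: 5.7
tool_pos: [500.0, -221.8, 23.9]
eef_rot: [[0.859, 0.512, -0.002], [0.512, -0.859, 0.001], [-0.001, -0.001, -1.0]]
ft_force: [-1.5, 0.9, 6.9]
opening: 38.3
t 5.7 tcp [ 500.  -221.8   23.9] z [-0.002  0.001 -1.   ] F [-1.5  0.9  6.9] open 38.3
travel cm [-0.04 -0.   -0.01] mag 0.04
rot deg [-0.08  0.05  0.06]
```

View pics/s2c.png

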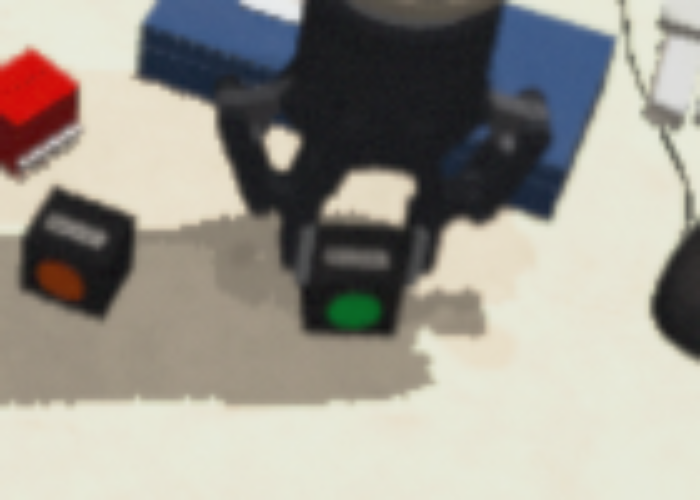

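The picture shows both pads gripping the cube's upper sides, with the window at (401,332) and the opening at 38.3 mm. I'll lift it.

```bash
python3 -m pendant '[{"travel":[0,0,-1.5],"rot":[0,0,0],"gripper":1},{"travel":[0,0,-3.5],"rot":[0,0,0],"gripper":1},{"travel":[0,0,-4],"rot":[0,0,0],"gripper":1},{"travel":[0,0,-4],"rot":[0,0,0],"gripper":1},{"travel":[0,0,-4],"rot":[0,0,0],"gripper":1}]'; python3 -m pendant '[{"travel":[0,0,0],"rot":[0,0,-7],"gripper":1},{"travel":[0,0,0],"rot":[0,0,-7],"gripper":1},{"travel":[0,0,0],"rot":[0,0,-7],"gripper":1},{"travel":[0,0,0],"rot":[0,0,-7],"gripper":1},{"travel":[0,0,0],"rot":[0,0,-7],"gripper":1}]';python3 -m pendant '[{"travel":[0,0,0],"rot":[0,0,-7],"gripper":1},{"travel":[0,0,0],"rot":[0,0,-7],"gripper":1},{"travel":[0,0,0],"rot":[0,0,-4],"gripper":1},{"travel":[0,0,0],"rot":[0,0,0],"gripper":1},{"travel":[0,0,0],"rot":[0,0,0],"gripper":1}]';python3 -c "
from m import *
go([466.7,100,200],Rt(-6.2));print(readout.observe()['joint_positions'])
"
```

```text
time_s: 6.17
tool_pos: [499.4, -221.8, 195.0]
eef_rot: [[0.859, 0.512, -0.003], [0.512, -0.859, 0.001], [-0.003, -0.002, -1.0]]
ft_force: [2.0, -0.1, -0.5]
opening: 38.4
time_s: 6.58
tool_pos: [500.0, -221.6, 193.5]
eef_rot: [[0.404, 0.915, -0.002], [0.915, -0.404, 0.001], [-0.0, -0.002, -1.0]]
ft_force: [-1.2, -0.4, -0.9]
opening: 38.0
time_s: 7.0
tool_pos: [499.9, -221.8, 193.3]
eef_rot: [[0.11, 0.994, -0.002], [0.994, -0.11, 0.001], [0.001, -0.002, -1.0]]
ft_force: [0.0, -0.4, -1.6]
opening: 38.2
t 7.0 tcp [ 499.9 -221.8  193.3] z [-0.002  0.001 -1.   ] F [ 0.  -0.4 -1.6] open 38.2
travel cm [31.62 -6.86 -0.63] mag 32.36
rot deg [-0.14 -0.04 -0.14]
[-0.13139802  0.38045778  0.61002833  1.84895937 -0.2565149   0.99369445
  0.4762316 ]
```

```bash
python3 -m pendant '[{"travel":[2,-0.4,0],"rot":[0,0,0],"gripper":1},{"travel":[3.5,-0.8,0],"rot":[0,0,0],"gripper":1},{"travel":[3.5,-0.8,0],"rot":[0,0,0],"gripper":1},{"travel":[3.5,-0.8,-0.2],"rot":[0,0,0],"gripper":1},{"travel":[3.5,-0.8,-0.2],"rot":[0,0,0],"gripper":1}]'; python3 -m pendant '[{"travel":[3.5,-0.8,-0.2],"rot":[0,0,0],"gripper":1},{"travel":[3.5,-0.8,0],"rot":[0,0,0],"gripper":1},{"travel":[3.5,-0.8,0],"rot":[0,0,0],"gripper":1},{"travel":[3.5,-0.8,0],"rot":[0,0,0],"gripper":1},{"travel":[1.6,-0.1,0],"rot":[0,0,0],"gripper":1}]';python3 -m pendant '[{"travel":[0,0,0],"rot":[0,7,0],"gripper":1},{"travel":[0,0,0],"rot":[0,7,0],"gripper":1},{"travel":[0,0,0],"rot":[0,7,0],"gripper":1},{"travel":[0,0,0],"rot":[0,7,0],"gripper":1},{"travel":[0,0,0],"rot":[0,7,0],"gripper":1}]';python3 -m pendant '[{"travel":[0,0,0],"rot":[0,0,0],"gripper":1},{"travel":[0,0,0],"rot":[0,0,0],"gripper":1},{"travel":[0,0,0],"rot":[0,0,0],"gripper":1}]';python3 -c "
from m import *
go([466.7,166.1,157.3],Rt(-6.2,35));print(readout.observe()['joint_positions'])
"
```

```text
time_s: 7.42
tool_pos: [480.9, -57.4, 197.4]
eef_rot: [[0.111, 0.994, -0.003], [0.994, -0.111, 0.001], [0.0, -0.003, -1.0]]
ft_force: [1.3, 0.0, -1.4]
opening: 38.2
time_s: 7.83
tool_pos: [464.2, 104.8, 199.5]
eef_rot: [[0.106, 0.994, -0.003], [0.994, -0.106, 0.002], [0.002, -0.003, -1.0]]
ft_force: [0.2, 0.2, -0.5]
opening: 38.1
time_s: 8.25
tool_pos: [466.2, 100.0, 200.6]
eef_rot: [[0.091, 0.994, 0.061], [0.822, -0.11, 0.559], [0.562, -0.001, -0.827]]
ft_force: [-1.3, -0.3, -2.1]
opening: 38.3
time_s: 8.5
tool_pos: [464.8, 99.9, 198.9]
eef_rot: [[0.094, 0.994, 0.054], [0.826, -0.109, 0.553], [0.555, -0.007, -0.832]]
ft_force: [-0.4, 0.3, -1.0]
opening: 38.0
t 8.5 tcp [464.8  99.9 198.9] z [ 0.054  0.553 -0.832] F [-0.4  0.3 -1. ] open 38.0
travel cm [ 3.18 -0.5   7.13] mag 7.82
rot deg [-0.33  1.28 -0.27]
[-0.23656002  0.28680012  0.42746718  2.11159916 -0.85785948  1.02667789
  0.6273062 ]
```

```bash
python3 -m pendant '[{"travel":[0.8,-0.1,1.5],"rot":[0,1.2,0],"gripper":1},{"travel":[0.9,-0.2,2],"rot":[0,0,0],"gripper":1},{"travel":[0.9,-0.2,2],"rot":[0,0,0],"gripper":1},{"travel":[0.6,0,1.5],"rot":[0,0,0],"gripper":1},{"travel":[0,0,0],"rot":[0,0,0],"gripper":1}]';python3 -m pendant '[{"travel":[0,0,0],"rot":[0,0,0],"gripper":1},{"travel":[0,0,0],"rot":[0,0,0],"gripper":1},{"travel":[0,0,0],"rot":[0,0,0],"gripper":1}]';python3 -c "
from m import *
go([466.7,166.1,157.3],Rt(-6.2,35))
save('scene','s3');save('top','t3')
s=np.load('pics/s3.npz')['im'][180:300,170:310,::-1];cv2.imwrite('pics/s3c.png',cv2.resize(s,None,fx=5,fy=5))
s=np.load('pics/t3.npz')['im'][220:340,180:320,::-1];cv2.imwrite('pics/t3c.png',cv2.resize(s,None,fx=5,fy=5))"
```

```text
time_s: 8.92
tool_pos: [464.7, 171.4, 159.1]
eef_rot: [[0.086, 0.995, 0.05], [0.814, -0.099, 0.572], [0.574, -0.008, -0.819]]
ft_force: [-1.3, 0.5, -0.7]
opening: 38.4
time_s: 9.17
tool_pos: [467.1, 166.2, 160.6]
eef_rot: [[0.09, 0.994, 0.058], [0.814, -0.107, 0.571], [0.574, -0.004, -0.819]]
ft_force: [-0.2, -0.6, -0.7]
opening: 38.5
t 9.17 tcp [467.1 166.2 160.6] z [ 0.058  0.571 -0.819] F [-0.2 -0.6 -0.7] open 38.5
travel cm [-0.2  -0.04  0.26] mag 0.33
rot deg [-0.24 -0.02 -0.07]
```

View pics/s3c.png

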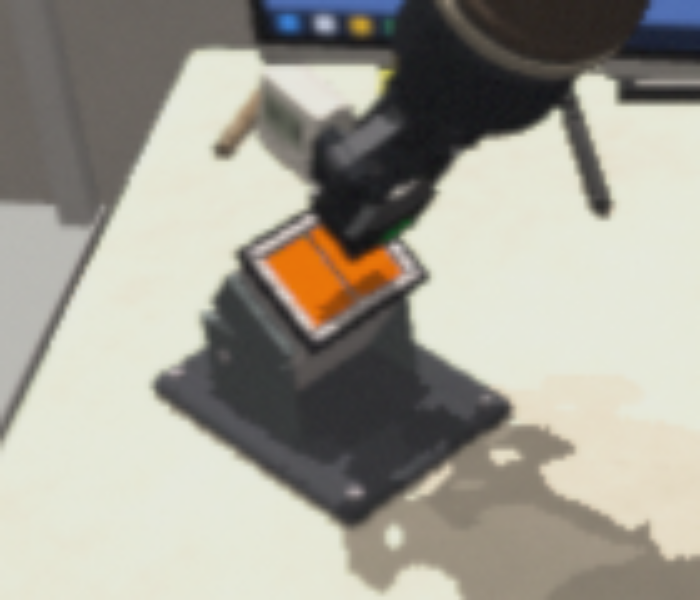

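View pics/t3c.png

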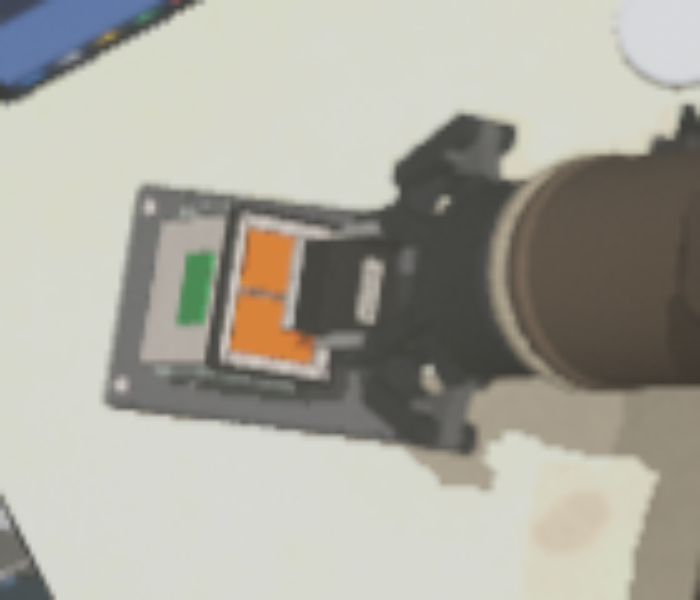

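```bash
cat >> m.py <<'E'
PO=np.array([471,206,100.]); u=np.array([np.cos(np.radians(83.8)),np.sin(np.radians(83.8)),0])
c,s=np.cos(np.radians(55)),np.sin(np.radians(55)); px=u*c-np.array([0,0,s]); py=np.array([-u[1],u[0],0]); pz=np.cross(px,py)
PR=np.c_[px,py,pz]
def port(P): return (np.asarray(P)-PO)@PR
E
python3 - <<'E'
from m import *
print(port(readout.observe()['tool_pos']).round(1))
for n,box in(('top3',(205,250,270,310)),('scene3',(210,215,265,260))):
    z=np.load('pics/'+n[0]+'3.npz'); C=port(cloud(n[:-1],z['d'])); x0,y0,x1,y1=box
    im=z['im'].astype(int); sub=C[y0:y1,x0:x1].reshape(-1,3); col=im[y0:y1,x0:x1].reshape(-1,3)
    og=(col[:,0]>150)&(col[:,0]-col[:,2]>90); 
    k=og&(abs(sub[:,0])<8); print(n,'flap n',k.sum(),'x',np.median(sub[k,0]).round(1),'y',np.percentile(sub[k,1],[1,99]).round(1),'z',np.percentile(sub[k,2],[1,99]).round(1))
    lum=col.max(1)
    for zz in [(-40,-31),(-31,-22)]:
      k=(lum<110)&(sub[:,0]>zz[0])&(sub[:,0]<zz[1])&(abs(sub[:,1])<30)&(abs(sub[:,2])<30); 
      if k.sum()>3: print(' cube slab',zz,k.sum(),'y',np.percentile(sub[k,1],[2,98]).round(1),'z',np.percentile(sub[k,2],[2,50,98]).round(1))
    # rim white
    k=(col.min(1)>150)&(abs(sub[:,0]+4)<6)&(abs(sub[:,1])<45)&(abs(sub[:,2])<35)
    print(' white rim',k.sum(),np.percentile(sub[k],[2,98],axis=0).round(1).tolist())
E
```

```text
[-72.6  -0.5   1.7]
top3 flap n 239 x -0.8 y [-27.   26.8] z [-17.1  19.7]
 white rim 125 [[-8.7, -33.4, -24.0], [-1.4, 33.3, 26.9]]
scene3 flap n 226 x -0.1 y [-26.9  26.7] z [-18.4  20.2]
 white rim 77 [[-7.7, -32.3, -24.4], [0.0, 33.4, 31.3]]
```

```bash
python3 - <<'E'
from m import *
for n,f,box in(('top','top0',(200,250,275,320)),('scene','scene0',(190,205,290,290)),('top','t3',(205,250,280,310)),('scene','s3',(210,195,270,265))):
    z=np.load(f'pics/{f}.npz'); C=port(cloud(n,z['d'])); x0,y0,x1,y1=box
    im=z['im'].astype(int); sub=C[y0:y1,x0:x1].reshape(-1,3); col=im[y0:y1,x0:x1].reshape(-1,3)
    og=(col[:,0]>150)&(col[:,0]-col[:,2]>90); k=og&(abs(sub[:,0])<8)
    print(f,'flap',k.sum(),'x',np.median(sub[k,0]).round(1),'y',np.percentile(sub[k,1],[1,50,99]).round(1),'z',np.percentile(sub[k,2],[1,50,99]).round(1))
    k=(abs(sub[:,0]+3)<8)&(abs(sub[:,1])<50)&(abs(sub[:,2])<40)
    print('  mouth all',k.sum(),np.percentile(sub[k],[1,99],axis=0).round(1).tolist())
    lum=col.max(1)
    for zz in [(-86,-76),(-74,-62),(-60,-48)]:
      k=(lum<120)&(sub[:,0]>zz[0])&(sub[:,0]<zz[1])&(abs(sub[:,1])<40)&(abs(sub[:,2])<35); 
      if k.sum()>3: print('   cube slab',zz,k.sum(),'y',np.percentile(sub[k,1],[2,98]).round(1),'z',np.percentile(sub[k,2],[2,50,98]).round(1))
    k=(lum<120)&(abs(sub[:,1])<15)&(abs(sub[:,2])<25)&(sub[:,0]<-20)&(sub[:,0]>-84);
    if k.sum(): print('  x max',np.percentile(sub[k,0],[2,98]).round(1))
E
```

```text
top0 flap 348 x -1.0 y [-26.5   2.3  26.5] z [-18.9   1.1  19.9]
  mouth all 818 [[-8.7, -35.5, -29.8], [3.7, 36.2, 31.2]]
scene0 flap 312 x -0.2 y [-27.6  -2.   26.5] z [-18.8   0.8  20.1]
  mouth all 708 [[-8.3, -36.0, -29.4], [3.5, 38.3, 30.6]]
t3 flap 239 x -0.8 y [-27.    6.4  26.8] z [-17.1   7.7  19.7]
  mouth all 590 [[-9.3, -35.8, -27.9], [2.8, 36.3, 31.5]]
   cube slab (-86, -76) 154 y [-28.4  24.5] z [-13.6  10.6  20.8]
   cube slab (-74, -62) 47 y [-18.7  17.9] z [16.7 19.3 20.7]
   cube slab (-60, -48) 7 y [-8.  18.4] z [ 7.7 17.9 19. ]
  x max [-83.9 -59.4]
s3 flap 226 x -0.1 y [-26.9   8.5  26.7] z [-18.4  -1.2  20.2]
  mouth all 549 [[-7.8, -35.6, -29.6], [3.8, 38.5, 30.0]]
   cube slab (-86, -76) 79 y [-19.4  31.5] z [-14.4  -8.9  14.5]
   cube slab (-74, -62) 31 y [-15.9  20.9] z [-14.4 -12.8  19.9]
   cube slab (-60, -48) 29 y [-3.5 21.2] z [-14.4  -0.6  17.7]
  x max [-83.9 -55.2]
```

Scene view: the cube hangs at (243,225) just in front of the mouth. Top view: it is centred across the flap (flap centre near (232,279)). I need about 1.7 mm less along tool x, then I'll advance slowly.

```bash
python3 -m pendant '[{"travel":[-0.17,0,1],"rot":[-0.2,0,0],"gripper":1},{"travel":[0,0,1.5],"rot":[0,0,0],"gripper":1},{"travel":[0,0,1],"rot":[0,0,0],"gripper":1},{"travel":[0,0,0],"rot":[0,0,0],"gripper":1},{"travel":[0,0,0],"rot":[0,0,0],"gripper":1}]';python3 -m pendant '[{"travel":[0,0,0],"rot":[0,0,0],"gripper":1},{"travel":[0,0,0],"rot":[0,0,0],"gripper":1},{"travel":[0,0,0],"rot":[0,0,0],"gripper":1}]';python3 -c "
from m import *
go(PO-px*24,Rt(-6.2,35));print(port(readout.observe()['tool_pos']).round(1))
"
```

```text
time_s: 9.68
tool_pos: [468.4, 184.8, 130.1]
eef_rot: [[0.091, 0.994, 0.06], [0.814, -0.109, 0.571], [0.574, -0.003, -0.819]]
ft_force: [-0.1, -0.9, -0.1]
opening: 38.4
time_s: 9.93
tool_pos: [469.0, 184.6, 130.7]
eef_rot: [[0.09, 0.994, 0.062], [0.814, -0.109, 0.571], [0.574, -0.002, -0.819]]
ft_force: [0.5, 0.2, -0.7]
opening: 37.9
t 9.93 tcp [469.  184.6 130.7] z [ 0.062  0.571 -0.819] F [ 0.5  0.2 -0.7] open 37.9
travel cm [-0.   -0.04  1.35] mag 1.35
rot deg [-0.03 -0.05 -0.11]
[-37.5  -0.4  -0. ]
```

```bash
python3 -m pendant '[{"travel":[0,0,0.4],"rot":[0,0,0],"gripper":1},{"travel":[0,0,0.4],"rot":[0,0,0],"gripper":1},{"travel":[0,0,0.3],"rot":[0,0,0],"gripper":1},{"travel":[0,0,0],"rot":[0,0,0],"gripper":1},{"travel":[0,0,0],"rot":[0,0,0],"gripper":1}]';python3 -c "
from m import *
go(PO-px*5,Rt(-6.2,35));print(port(readout.observe()['tool_pos']).round(1),(readout.observe()['ft_force']@PR).round(1))
"
```

```text
time_s: 10.35
tool_pos: [469.1, 191.4, 121.0]
eef_rot: [[0.09, 0.994, 0.06], [0.814, -0.108, 0.571], [0.574, -0.003, -0.819]]
ft_force: [0.5, 0.2, -0.6]
opening: 38.2
t 10.35 tcp [469.1 191.4 121. ] z [ 0.06   0.571 -0.819] F [ 0.5  0.2 -0.6] open 38.2
travel cm [0.   0.04 2.06] mag 2.06
rot deg [-0.12 -0.04 -0.12]
[-25.6   0.3  -0. ] [ 0.7 -0.4 -0.1]
```

```bash
python3 -m pendant '[{"travel":[0,0,0.4],"rot":[0,0,0],"gripper":1},{"travel":[0,0,0.3],"rot":[0,0,0],"gripper":1},{"travel":[0,0,0],"rot":[0,0,0],"gripper":1},{"travel":[0,0,0],"rot":[0,0,0],"gripper":1}]';python3 -c "
from m import *
go(PO-px*5,Rt(-6.2,35));print(port(readout.observe()['tool_pos']).round(1),(readout.observe()['ft_force']@PR).round(1))
"
```

```text
time_s: 10.68
tool_pos: [469.8, 195.3, 115.4]
eef_rot: [[0.09, 0.994, 0.06], [0.814, -0.109, 0.571], [0.574, -0.003, -0.819]]
ft_force: [-0.5, -1.1, 0.8]
opening: 37.7
t 10.68 tcp [469.8 195.3 115.4] z [ 0.06   0.571 -0.819] F [-0.5 -1.1  0.8] open 37.7
travel cm [-0.    0.01  1.38] mag 1.38
rot deg [-0.09 -0.05 -0.12]
[-18.8   0.1   0. ] [-1.3  0.3 -0.4]
```

```bash
python3 -m pendant '[{"travel":[0,0,0.4],"rot":[0,0,0],"gripper":1},{"travel":[0,0,0.3],"rot":[0,0,0],"gripper":1},{"travel":[0,0,0.2],"rot":[0,0,0],"gripper":1},{"travel":[0,0,0],"rot":[0,0,0],"gripper":1},{"travel":[0,0,0],"rot":[0,0,0],"gripper":1}]';python3 -c "
from m import *
go(PO-px*4.5,Rt(-6.2,35));print(port(readout.observe()['tool_pos']).round(1),(readout.observe()['ft_force']@PR).round(1))
"
```

```text
time_s: 11.1
tool_pos: [470.0, 200.6, 108.0]
eef_rot: [[0.09, 0.994, 0.06], [0.814, -0.108, 0.571], [0.574, -0.003, -0.819]]
ft_force: [1.0, -0.2, -0.6]
opening: 38.1
t 11.1 tcp [470.  200.6 108. ] z [ 0.06   0.571 -0.819] F [ 1.  -0.2 -0.6] open 38.1
travel cm [-0.01  0.04  0.52] mag 0.52
rot deg [-0.13 -0.05 -0.11]
[-9.7  0.4  0.1] [ 0.5 -1.1 -0.4]
```

```bash
python3 -m pendant '[{"travel":[0,0,0.3],"rot":[0,0,0],"gripper":1},{"travel":[0,0,0.2],"rot":[0,0,0],"gripper":1},{"travel":[0,0,0],"rot":[0,0,0],"gripper":1},{"travel":[0,0,0],"rot":[0,0,0],"gripper":1}]';python3 -c "
from m import *
go(PO-px*4.5,Rt(-6.2,35));print(port(readout.observe()['tool_pos']).round(1),(readout.observe()['ft_force']@PR).round(1))
save('scene','s4');save('top','t4')
s=np.load('pics/s4.npz')['im'][180:300,170:310,::-1];cv2.imwrite('pics/s4c.png',cv2.resize(s,None,fx=5,fy=5))
s=np.load('pics/t4.npz')['im'][220:340,180:320,::-1];cv2.imwrite('pics/t4c.png',cv2.resize(s,None,fx=5,fy=5))"
```

```text
time_s: 11.43
tool_pos: [470.4, 203.4, 103.9]
eef_rot: [[0.09, 0.994, 0.06], [0.814, -0.108, 0.571], [0.574, -0.003, -0.819]]
ft_force: [-0.6, 0.4, -2.0]
opening: 38.4
t 11.43 tcp [470.4 203.4 103.9] z [ 0.06   0.571 -0.819] F [-0.6  0.4 -2. ] open 38.4
travel cm [-0.    0.03  0.02] mag 0.04
rot deg [-0.12 -0.05 -0.11]
[-4.7  0.3  0. ] [ 1.9  0.6 -0.9]
```

View pics/s4c.png

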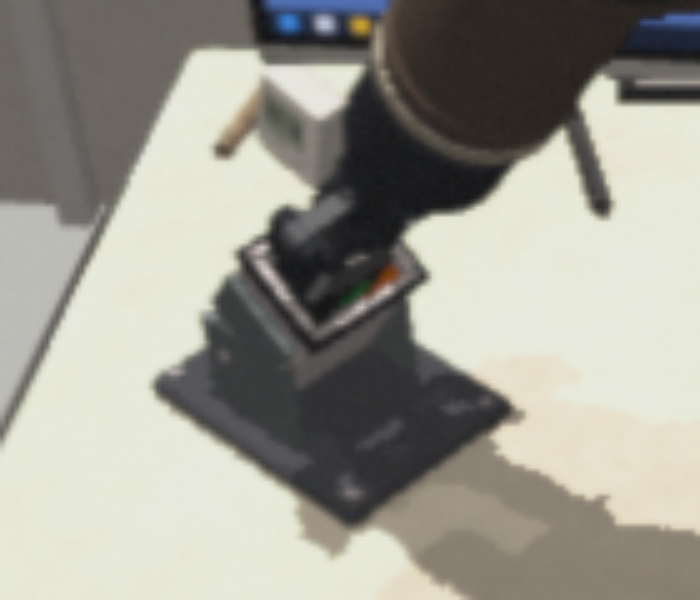

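View pics/t4c.png

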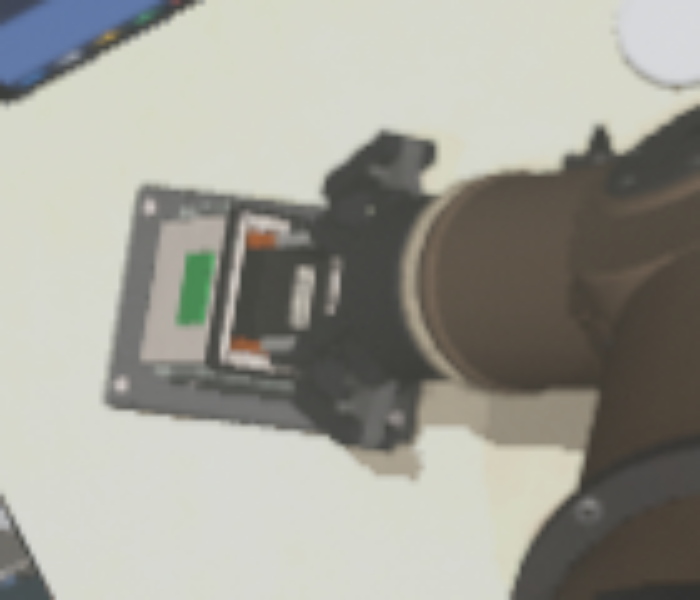

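Both views show the cube in the mouth, with the leaves open on both sides (orange slivers at top (232,268) and (229,289)). The measured force is low. I'll go 1 mm further, then release.

```bash
python3 -m pendant '[{"travel":[0,0,0.1],"rot":[0,0,0],"gripper":1},{"travel":[0,0,0],"rot":[0,0,0],"gripper":1},{"travel":[0,0,0],"rot":[0,0,0],"gripper":1}]';python3 -c "
from m import *
print(port(readout.observe()['tool_pos']).round(1),(readout.observe()['ft_force']@PR).round(1))"
python3 -m pendant '[{"travel":[0,0,0],"rot":[0,0,0],"gripper":0.4},{"travel":[0,0,0],"rot":[0,0,0],"gripper":0.3},{"travel":[0,0,0],"rot":[0,0,0],"gripper":0.2},{"travel":[0,0,0],"rot":[0,0,0],"gripper":0.2},{"travel":[0,0,0],"rot":[0,0,0],"gripper":0.2}]'
python3 -c "
from m import *
print(port(readout.observe()['tool_pos']).round(1),(readout.observe()['ft_force']@PR).round(1))
save('scene','s5');save('top','t5')
s=np.load('pics/s5.npz')['im'][180:300,170:310,::-1];cv2.imwrite('pics/s5c.png',cv2.resize(s,None,fx=5,fy=5))
s=np.load('pics/t5.npz')['im'][220:340,180:320,::-1];cv2.imwrite('pics/t5c.png',cv2.resize(s,None,fx=5,fy=5))"
```

```text
time_s: 11.78
tool_pos: [470.7, 203.8, 103.3]
eef_rot: [[0.09, 0.994, 0.061], [0.814, -0.109, 0.571], [0.574, -0.002, -0.819]]
ft_force: [0.2, -0.3, -1.3]
opening: 38.5
[-4.  0.  0.] [ 1.  -0.2 -1. ]
time_s: 12.2
tool_pos: [470.7, 203.8, 103.3]
eef_rot: [[0.09, 0.994, 0.061], [0.814, -0.109, 0.571], [0.574, -0.002, -0.819]]
ft_force: [-0.1, 0.6, -0.2]
opening: 68.6
[-4.   0.1  0.1] [0.5 0.1 0.4]
```

View pics/s5c.png

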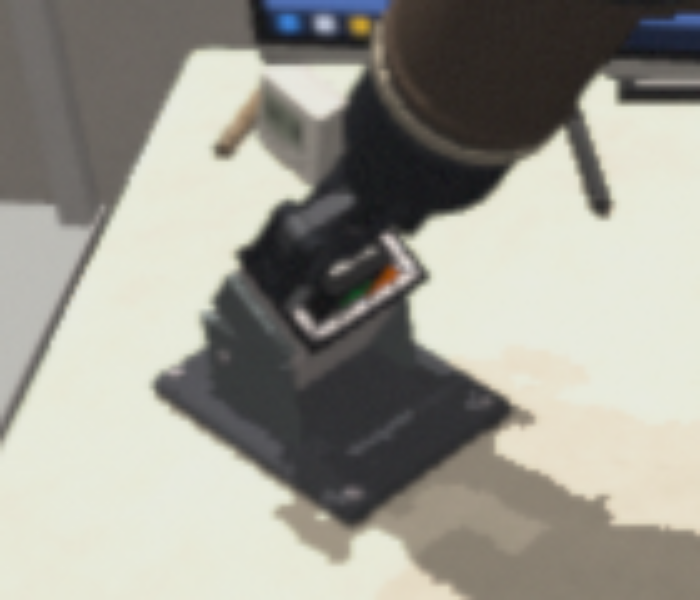

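View pics/t5c.png

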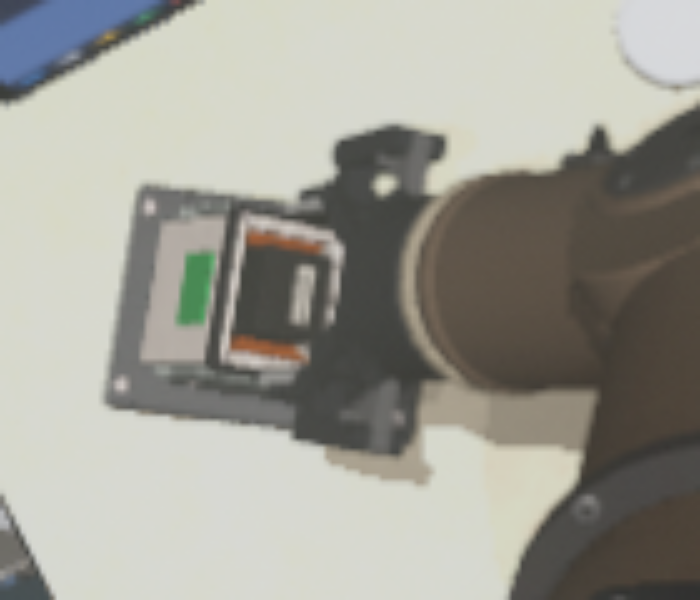

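The cube is free of the pads and held by the two leaves (top (233,279), orange leaves on both sides). I'll back off, shut the fingers and push.

```bash
python3 -m pendant '[{"travel":[0,0,-1],"rot":[0,0,0],"gripper":0.2},{"travel":[0,0,-2],"rot":[0,0,0],"gripper":0.2},{"travel":[0,0,-1.2],"rot":[0,0,0],"gripper":0.2},{"travel":[0,0,0],"rot":[0,0,0],"gripper":1},{"travel":[0,0,0],"rot":[0,0,0],"gripper":1}]'
python3 -m pendant '[{"travel":[0,0,0],"rot":[0,0,0],"gripper":1},{"travel":[0,0,0],"rot":[0,0,0],"gripper":1},{"travel":[0,0,0],"rot":[0,0,0],"gripper":1},{"travel":[0,0,0],"rot":[0,0,0],"gripper":1},{"travel":[0,0,0],"rot":[0,0,0],"gripper":1}]'
python3 -c "
from m import *
go(PO-px*18,Rt(-6.2,35))
print(port(readout.observe()['tool_pos']).round(1),(readout.observe()['ft_force']@PR).round(1))
save('scene','s6');save('top','t6')
s=np.load('pics/s6.npz')['im'][180:300,170:310,::-1];a=cv2.resize(s,None,fx=2.8,fy=2.8)
s=np.load('pics/t6.npz')['im'][220:340,180:320,::-1];cv2.imwrite('pics/st6.png',np.hstack([a,cv2.resize(s,None,fx=2.8,fy=2.8)]))"
```

```text
time_s: 12.72
tool_pos: [468.5, 179.8, 137.9]
eef_rot: [[0.09, 0.994, 0.062], [0.813, -0.109, 0.571], [0.575, -0.001, -0.818]]
ft_force: [-0.1, 0.3, -0.8]
opening: 45.3
time_s: 13.13
tool_pos: [467.9, 180.0, 137.3]
eef_rot: [[0.09, 0.994, 0.06], [0.814, -0.108, 0.571], [0.574, -0.003, -0.819]]
ft_force: [-0.0, -0.2, -0.3]
opening: -0.3
t 13.13 tcp [467.9 180.  137.3] z [ 0.06   0.571 -0.819] F [-0.  -0.2 -0.3] open -0.3
travel cm [0.   0.04 2.75] mag 2.75
rot deg [-0.13 -0.04 -0.12]
[-45.5   0.3  -0.1] [ 0.1  0.  -0.3]
```

View pics/st6.png

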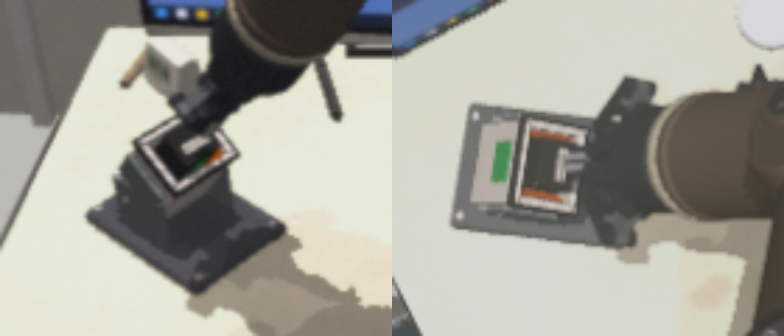

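The fingers are shut behind the cube, which is still held in the leaves at top (233,279). Now a gentle push.

```bash
python3 -m pendant '[{"travel":[0,0,1],"rot":[0,0,0],"gripper":1},{"travel":[0,0,1],"rot":[0,0,0],"gripper":1},{"travel":[0,0,0.6],"rot":[0,0,0],"gripper":1},{"travel":[0,0,0.3],"rot":[0,0,0],"gripper":1},{"travel":[0,0,0.2],"rot":[0,0,0],"gripper":1}]'
python3 -m pendant '[{"travel":[0,0,0.2],"rot":[0,0,0],"gripper":1},{"travel":[0,0,0.2],"rot":[0,0,0],"gripper":1},{"travel":[0,0,0.2],"rot":[0,0,0],"gripper":1},{"travel":[0,0,0.2],"rot":[0,0,0],"gripper":1},{"travel":[0,0,0],"rot":[0,0,0],"gripper":1}]'
python3 -c "
from m import *
print(port(readout.observe()['tool_pos']).round(1),(readout.observe()['ft_force']@PR).round(1))"
```

```text
time_s: 13.65
tool_pos: [469.8, 197.6, 111.9]
eef_rot: [[0.091, 0.994, 0.06], [0.814, -0.109, 0.571], [0.574, -0.003, -0.819]]
ft_force: [-0.2, -0.1, -0.5]
opening: 0.2
time_s: 14.07
tool_pos: [470.4, 202.3, 105.6]
eef_rot: [[0.09, 0.994, 0.06], [0.814, -0.108, 0.571], [0.574, -0.003, -0.819]]
ft_force: [-0.1, -0.5, -0.4]
opening: 0.2
[-6.7  0.2  0.1] [ 0.1  0.1 -0.6]
```

```bash
python3 -m pendant '[{"travel":[0,0,0.2],"rot":[0,0,0],"gripper":1},{"travel":[0,0,0.2],"rot":[0,0,0],"gripper":1},{"travel":[0,0,0.2],"rot":[0,0,0],"gripper":1},{"travel":[0,0,0.2],"rot":[0,0,0],"gripper":1},{"travel":[0,0,0],"rot":[0,0,0],"gripper":1}]'
python3 -c "
from m import *
print(port(readout.observe()['tool_pos']).round(1),(readout.observe()['ft_force']@PR).round(1))
save('scene','s7');save('top','t7')
s=np.load('pics/s7.npz')['im'][180:300,170:310,::-1];a=cv2.resize(s,None,fx=2.8,fy=2.8)
s=np.load('pics/t7.npz')['im'][220:340,180:320,::-1];cv2.imwrite('pics/st7.png',np.hstack([a,cv2.resize(s,None,fx=2.8,fy=2.8)]))"
```

```text
time_s: 14.48
tool_pos: [470.8, 206.9, 98.9]
eef_rot: [[0.09, 0.994, 0.06], [0.814, -0.108, 0.571], [0.574, -0.003, -0.819]]
ft_force: [0.5, -0.5, 0.4]
opening: -0.2
[1.4 0.3 0.1] [-0.6 -0.5 -0.1]
```

View pics/st7.png

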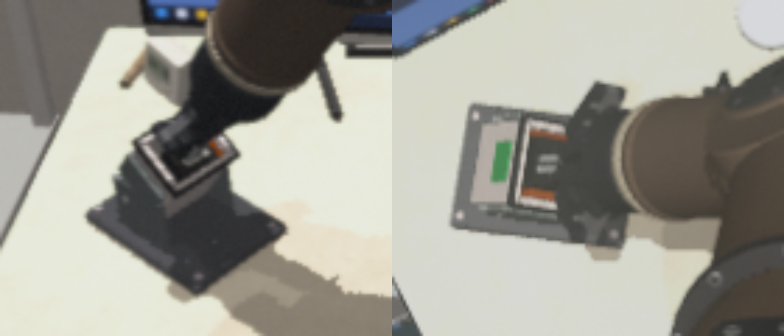

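Fingers are entering the mouth behind the cube with no resistance. I'll continue.

```bash
for i in 1; do python3 -m pendant '[{"travel":[0,0,0.2],"rot":[0,0,0],"gripper":1},{"travel":[0,0,0.2],"rot":[0,0,0],"gripper":1},{"travel":[0,0,0.2],"rot":[0,0,0],"gripper":1},{"travel":[0,0,0.2],"rot":[0,0,0],"gripper":1},{"travel":[0,0,0.2],"rot":[0,0,0],"gripper":1}]'; done
python3 -c "
from m import *
print(port(readout.observe()['tool_pos']).round(1),(readout.observe()['ft_force']@PR).round(1))"
```

```text
time_s: 15.0
tool_pos: [471.5, 212.5, 90.8]
eef_rot: [[0.09, 0.994, 0.06], [0.814, -0.109, 0.571], [0.574, -0.002, -0.819]]
ft_force: [-0.6, -0.1, 0.5]
opening: -0.2
[11.3  0.2  0. ] [-0.5  0.6  0.1]
```

```bash
python3 -m pendant '[{"travel":[0,0,0.2],"rot":[0,0,0],"gripper":1},{"travel":[0,0,0.2],"rot":[0,0,0],"gripper":1},{"travel":[0,0,0.2],"rot":[0,0,0],"gripper":1},{"travel":[0,0,0.2],"rot":[0,0,0],"gripper":1},{"travel":[0,0,0.2],"rot":[0,0,0],"gripper":1}]'
python3 -c "
from m import *
print(port(readout.observe()['tool_pos']).round(1),(readout.observe()['ft_force']@PR).round(1))"
```

```text
time_s: 15.42
tool_pos: [472.1, 218.2, 82.6]
eef_rot: [[0.09, 0.994, 0.06], [0.814, -0.109, 0.571], [0.574, -0.002, -0.819]]
ft_force: [-1.0, -0.0, -0.5]
opening: 0.1
[21.3  0.2  0.1] [ 0.4  1.  -0.4]
```

```bash
python3 -m pendant '[{"travel":[0,0,0.2],"rot":[0,0,0],"gripper":1},{"travel":[0,0,0.2],"rot":[0,0,0],"gripper":1},{"travel":[0,0,0.2],"rot":[0,0,0],"gripper":1},{"travel":[0,0,0.2],"rot":[0,0,0],"gripper":1},{"travel":[0,0,0],"rot":[0,0,0],"gripper":1}]'
python3 -c "
from m import *
print(port(readout.observe()['tool_pos']).round(1),(readout.observe()['ft_force']@PR).round(1))"
```

```text
time_s: 15.83
tool_pos: [472.6, 222.8, 76.0]
eef_rot: [[0.09, 0.994, 0.06], [0.814, -0.109, 0.571], [0.574, -0.003, -0.819]]
ft_force: [0.1, -0.5, -0.5]
opening: 0.1
[29.4  0.2  0. ] [ 0.2 -0.2 -0.7]
```

```bash
python3 -m pendant '[{"travel":[0,0,0.2],"rot":[0,0,0],"gripper":1},{"travel":[0,0,0.2],"rot":[0,0,0],"gripper":1},{"travel":[0,0,0],"rot":[0,0,0],"gripper":1},{"travel":[0,0,0],"rot":[0,0,0],"gripper":1}]'
python3 -c "
from m import *
print(port(readout.observe()['tool_pos']).round(1),(readout.observe()['ft_force']@PR).round(1))"
```

```text
time_s: 16.17
tool_pos: [472.8, 225.0, 72.9]
eef_rot: [[0.09, 0.994, 0.06], [0.814, -0.109, 0.571], [0.574, -0.003, -0.819]]
ft_force: [1.0, 1.7, 0.3]
opening: 0.1
[33.1  0.2  0.1] [ 0.8 -0.8  1.7]
```

```bash
python3 -m pendant '[{"travel":[0,0,0.1],"rot":[0,0,0],"gripper":1},{"travel":[0,0,0.1],"rot":[0,0,0],"gripper":1},{"travel":[0,0,0],"rot":[0,0,0],"gripper":1},{"travel":[0,0,0],"rot":[0,0,0],"gripper":1}]'
python3 -c "
from m import *
print(port(readout.observe()['tool_pos']).round(1),(readout.observe()['ft_force']@PR).round(1))
save('scene','s8');save('top','t8')
s=np.load('pics/s8.npz')['im'][180:300,170:310,::-1];a=cv2.resize(s,None,fx=2.8,fy=2.8)
s=np.load('pics/t8.npz')['im'][220:340,180:320,::-1];cv2.imwrite('pics/st8.png',np.hstack([a,cv2.resize(s,None,fx=2.8,fy=2.8)]))"
```

```text
time_s: 16.5
tool_pos: [473.0, 226.1, 71.3]
eef_rot: [[0.09, 0.994, 0.061], [0.814, -0.109, 0.571], [0.574, -0.002, -0.819]]
ft_force: [-0.6, -0.1, -0.5]
opening: -0.0
[35.1  0.2  0.1] [ 0.3  0.6 -0.4]
```

View pics/st8.png

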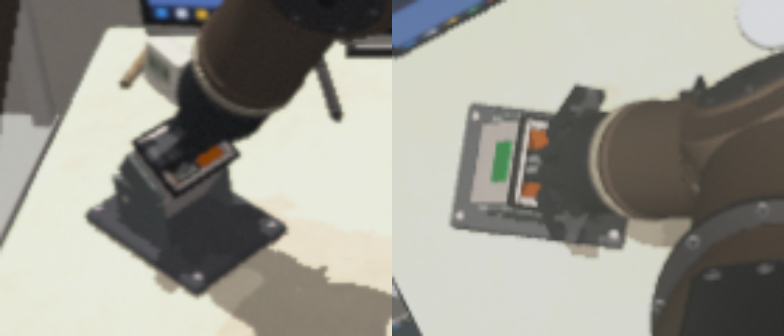

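```bash
python3 -m pendant '[{"travel":[0,0,0.1],"rot":[0,0,0],"gripper":1},{"travel":[0,0,0.1],"rot":[0,0,0],"gripper":1},{"travel":[0,0,0],"rot":[0,0,0],"gripper":1},{"travel":[0,0,0],"rot":[0,0,0],"gripper":1}]'
python3 -c "
from m import *
print(port(readout.observe()['tool_pos']).round(1),(readout.observe()['ft_force']@PR).round(1))"
```

```text
time_s: 16.93
tool_pos: [473.3, 227.1, 69.7]
eef_rot: [[0.09, 0.994, 0.061], [0.814, -0.109, 0.571], [0.574, -0.002, -0.819]]
ft_force: [1.3, 0.1, 2.1]
opening: 0.1
[37. -0.  0.] [-1.6 -1.3  1.5]
```

```bash
python3 -m pendant '[{"travel":[0,0,-0.5],"rot":[0,0,0],"gripper":1},{"travel":[0,0,-1.5],"rot":[0,0,0],"gripper":1},{"travel":[0,0,-2],"rot":[0,0,0],"gripper":1},{"travel":[0,0,-2],"rot":[0,0,0],"gripper":1},{"travel":[0,0,-3],"rot":[0,0,0],"gripper":1}]'
python3 -m pendant '[{"travel":[0,0,-4],"rot":[0,0,0],"gripper":1},{"travel":[0,0,-4],"rot":[0,0,0],"gripper":1},{"travel":[0,0,-4],"rot":[0,0,0],"gripper":1},{"travel":[0,0,0],"rot":[0,0,0],"gripper":1},{"travel":[0,0,0],"rot":[0,0,0],"gripper":1}]'
python3 -c "
from m import *
print(port(readout.observe()['tool_pos']).round(1),(readout.observe()['ft_force']@PR).round(1))
save('scene','s9');save('top','t9')
s=np.load('pics/s9.npz')['im'][180:300,170:310,::-1];a=cv2.resize(s,None,fx=2.8,fy=2.8)
s=np.load('pics/t9.npz')['im'][220:340,180:320,::-1];cv2.imwrite('pics/st9.png',np.hstack([a,cv2.resize(s,None,fx=2.8,fy=2.8)]))
for n,f,box in(('top','t9',(200,250,275,320)),('scene','s9',(190,205,290,290))):
    z=np.load(f'pics/{f}.npz'); C=port(cloud(n,z['d'])); x0,y0,x1,y1=box
    im=z['im'].astype(int); sub=C[y0:y1,x0:x1].reshape(-1,3); col=im[y0:y1,x0:x1].reshape(-1,3)
    k=(col[:,0]>150)&(col[:,0]-col[:,2]>90)&(abs(sub[:,0])<20)
    for s in(-1,1):
        q=k&(sub[:,1]*s>4); print(f,s,q.sum(),'x',np.percentile(sub[q,0],[5,50,95]).round(1),'slope',np.polyfit(sub[q,1],sub[q,0],1).round(3))
"
```

```text
time_s: 17.35
tool_pos: [466.7, 176.2, 143.0]
eef_rot: [[0.09, 0.994, 0.057], [0.814, -0.107, 0.571], [0.574, -0.005, -0.819]]
ft_force: [-0.5, 0.5, 0.6]
opening: -0.1
time_s: 17.77
tool_pos: [461.4, 105.7, 243.6]
eef_rot: [[0.09, 0.994, 0.065], [0.814, -0.111, 0.571], [0.574, 0.002, -0.819]]
ft_force: [0.3, -0.4, 0.1]
opening: 0.0
[-1.754e+02 -1.300e+00 -1.000e-01] [-0.3 -0.3 -0.2]
t9 -1 164 x [-3.8 -0.9  1.5] slope [ 0.004 -0.924]
t9 1 167 x [-3.8 -1.2  2.6] slope [ 1.000e-03 -1.094e+00]
s9 -1 149 x [-3.1 -0.2  2.5] slope [-0.001 -0.22 ]
s9 1 147 x [-3.  -0.2  2.2] slope [-0.039  0.454]
```

View pics/st9.png

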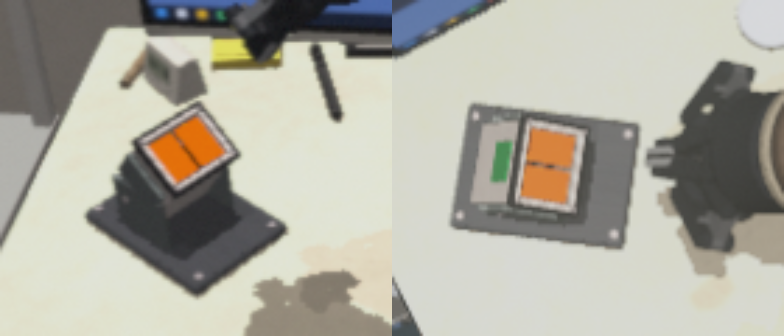

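```bash
python3 -c "
from m import *
im,_=save('top','t10'); a=np.load('pics/top0.npz')['im'].astype(int)
d=abs(im.astype(int)-a).max(2)
for n,(u,v) in dict(dish=(315,225),mouse=(467,229),orange=(373,293),red=(346,269),green_start=(416,271),timer=(217,255)).items(): print(n,(d[v-14:v+14,u-14:u+14]>60).mean().round(3))
print(manip.finish_job())
"
```

```text
dish 0.0
mouse 0.0
orange 0.695
red 0.969
green_start 0.698
timer 0.0
the job is handed in; nothing more can be done
None
```

```bash
python3 -c "
from h import *
a=np.load('pics/s9.npz')['im'];b=np.load('pics/scene0.npz')['im']
cv2.imwrite('pics/cmp.png',np.hstack([a[150:400,200:560],b[150:400,200:560]])[:,:,::-1])
"
```

```text
(no output)
```

View pics/cmp.png

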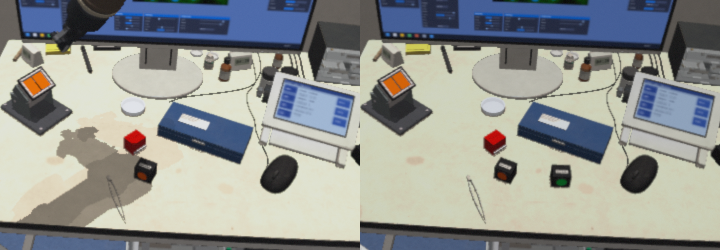

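I loaded the green-window cube into the magazine and handed the job in at about 18 s; the hand-in gave no verdict. I gripped the cube by its sides and pushed it base first through the flap to about 20 mm. I then released it to the leaves and pushed it home with shut fingers, to 37 mm past the port, before backing out.

**Last checks:**
- **Flap:** both leaves measure flat and shut in both cameras, and the tool is well clear of the magazine.
- **Cube home:** this is inferred, not seen, because the cube is hidden behind the shut flap. The tool passed the 36 mm home depth, and the only resistance was about 1.6 N at 37 mm, barely above the noise. The force reading along the bay at rest never passed about 2 N.
- **Other things:** the scene view shows the orange cube, dish, mouse and timer where they were. The automatic before/after comparison of the top view flagged the orange cube and red block. I put that down to the arm and its shadow, since the scene view shows neither has moved.

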